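# Gauge the depth of a monitor-arm socket

### The job

A monitor arm is to be fitted: find how deep the socket in its desk column is. Take the depth rod out of its stand, slide it into the column's bore and press it firmly down past the drag of the spring pads until it bottoms, but without ramming it; leave it standing there, bottomed, and then set the cursor of the height scale so that the top of its grip block is level with the top of the rod. Leave the mug, notes, calculator and stapler alone.

Things in the scene. Friction and masses are not known exactly. Their poses are not given: they have to be found in the camera images.
- rod: depth rod, 0.25 kg, 160 mm long: steel shaft 16 mm in diameter with rings every 10 mm, its lowest 5 mm tapering to 10 mm; black grip sleeve 22 mm in diameter over the top 42 mm. Stands upright in the stand at the start, tip 8 mm above the desk. Origin at the tip, z along the rod to its top; it may be held at any yaw
- rod_top (a point): centre of the rod's flat top end, 160 mm from the tip
- rod_tip (a point): centre of the rod's lower end
- stand: fixed grey plastic stand, 90 x 90 mm foot, 70 x 70 mm block, 50 mm high, with a hole 20 mm wide and 42 mm deep that the rod stands in loosely. Origin under its centre on the desk, z up
- column: fixed monitor-arm base: square aluminium column 56 x 56 mm, 105 mm high over the desk, on a dark 120 x 100 mm foot plate 10 mm thick, with an upright bore in the middle of its top. Origin under its centre on the desk, z up
- mouth (a point): centre of the bore's mouth, level with the column's top, 105 mm above the desk. Bore 19.5 mm wide with a 3 mm chamfer, 40 to 80 mm deep, different each time. About 20 mm down, two small spring pads meet the rod: from there on it slides against a drag of roughly 2 to 10 N (more the faster), sinking by its own weight no faster than a millimetre or so a second
- bore_end: the hard, hidden bottom of the bore, part of the column; the origin lies at desk height under the bore and does not tell where the bottom is. At the bottom the force climbs at once well beyond the drag: press until 4 N or more reach it (14 to 20 N in all at the hand) for a quarter of a second; over 45 N on it is ramming
- scale: fixed height scale: dark base 150 x 90 x 14 mm, with an upright aluminium rail (12 x 30 mm, to 260 mm high) standing 50 mm from its centre along its +x; the cursor slides up and down the rail. Origin under the base's centre on the desk, z up
- pointer (a point): centre of the flat top of the cursor's grip block: black block 30 mm (scale's x) x 22 mm (scale's y, the width to pinch) x 24 mm high, 90 mm from the rail along the scale's -x, joined to the rail by a thin arm 8 mm wide and 10 mm high. Nothing stands above the block. The top of this block is what is set level with the rod's top
- cursor (a joint): height of the cursor on the rail, m: the grip block's top is 110 mm above the desk at 0 and 250 mm at 0.14. It slides with about 4 N of friction and stays where it is left; at the start it is below 145 mm, while the bottomed rod's top is 185 to 225 mm above the desk
- mug: white mug, 76 mm across, 90 mm high; a bystander, origin under its centre
- notes: block of note paper, 76 x 76 x 30 mm high; a bystander, origin under its centre
- calculator: flat grey desk calculator, 150 x 95 x 18 mm; a bystander, origin under its centre
- stapler: black stapler, 35 x 130 x 47 mm high; a bystander, origin under its centre
Mind the look-alikes: they are no part of the job. There is more than one size of the rod; the one meant has the size given above.

How it is judged:
By the outcome, as a careful person would: the job done as asked, in the order asked, and still so for the second after the job is handed in, with the robot touching nothing.
It also fails if it takes over 67 s, if anything falls off the work surface, if the arm or the gripper's body presses on something with over 40 N, if the wrist force passes 120 N, or if a joint passes its speed limit or range.

### The arm

A 6-joint arm with a two-finger parallel gripper is mounted at the origin on the work surface. World frame = base frame: x ahead of the robot, y to its left, z up, the work surface at z = 0. Lengths are in mm, angles in rad, forces in N, time in s.
With the tool pointing down it reaches from about 275 to 775 mm from the base axis. Payload 14.6 kg.
Tool frame: the origin (TCP) lies midway between the tips of the shut fingers; the grasp point (between the pads) lies 19 mm behind it (tcp_to_grasp is the distance from the TCP to the grasp point, in mm); z points along the fingers, y is the line along which they close (so a half turn about z gives the same grasp; the last joint's range is limited). The gripper opens to 85 mm and grips with 20 to 120 N. Pads are 22 mm wide; open, the fingers measure 114 mm over their backs; the gripper's body (76 mm by 85 mm) begins 54 mm behind the grasp point. The pads swing forward as they close: fully open they stand 13 mm farther back than shut.
Start: joints at [-1.339, 0.263, -0.048, 1.259, 0, 1.415], TCP at [198.038, -486.219, 231.278] pointing down, gripper open.
Joint ranges: [-2.65, 2.65], [-0.89, 1.7], [-1.18, 1.37], [-2.13, 2.11], [-1.35, 1.29], [-3.14, 3.14]. Speed limits (rad/s): [1.89, 1.89, 2.57, 2.79, 3.14, 3.14].

### API

Orientations are given as a unit quaternion [x, y, z, w].
In Python, from rig import sense, grab_frame, camera_model, hand_in, tcp_to_grasp gives the robot as it stands.
- The arm moves only by the tool arm_command, never from a script. Its argument "rows" is a list of rows, each a list of 5 numbers: the finger opening in mm, from 0 to 85.4, then the shift along the tool's x, y, z in units of 25 mm (1.0 is 25 mm), then the turn about the tool's z in units of 8 degrees (1.0 is 8 degrees). In form: [[hand, dx, dy, dz, roll], ...]. A call has 1 to 12 rows; each row is the pose to reach, as a shift and turn from the pose commanded when the call began, along the tool's axes at that moment; what a row does not reach only later rows make up. A row lasts 1/10 s, in which the tool goes at most 50 mm and 8.59 degrees, less where a joint would pass 70% of its speed; a pose out of reach is approached as far as the arm can. A call with a gripper value outside its range is refused whole. The fingers move at their own pace and stop on an object; "force" is the grip in N (left out, the last holds). Time passes only in rows, so rows that repeat a pose let the fingers close. It gives the time, the measured TCP pose, the force, the opening and the grip force at its end, in the units of the state.
- sense(): the state, without advancing time (a new reading comes with each control period).
- grab_frame(name): name is "side" or "top" or "wrist"; returns the picture (384x512x3 uint8, red, green, blue); there is no depth.
- camera_model(name): a dict with "intrinsics" (3x3 intrinsics, pixels), "rvec" (rotation vector, rad) and "tvec" (3), from world to camera coordinates, as OpenCV has them; the wrist camera has in their place "hand_eye" (4x4, takes a point from camera to tool coordinates, whose origin is the TCP and whose axes are the flange's). Camera axes: x right, y down, z forward; pixel columns grow to the right and rows downward; lengths in mm; the calibration is good to about 2 mm. A picture is of the moment at which its call begins: read the wrist's pose just before it. camera_model takes no time and is no camera call.
- hand_in(): hands the job in; it is judged then, once.
The state is a dict: "time": time; "qpos": joint angles; "joint_vel": joint speeds; "tau": joint torques, N m; "position": TCP position; "orientation": TCP orientation; "force": force on the tool from outside, world axes, zero at the start; "ft_torque": the same for the moment, N m; "opening": opening from 0.0 (shut) to 1.0 (fully open); "gripper_force": force on a finger pad.
Only numpy, scipy, OpenCV 4.12 (cv2) and the standard library are available. Lean on these libraries where they do the work, as an engineer would, in place of code of your own. Each camera call takes 0.05 s, during which the arm holds its last target. There are 200 camera calls.

## Working session

There is one attempt and no reset: what is moved stays moved. The work goes in short steps, Python scripts to look and compute and a tool call to move; the robot and the scene stay as the last step left them, time stands still between calls to the robot, and variables do not carry over. Pictures are saved under pics/ and viewed, at most 10 in all, crops included, and the job is handed in when it is done.

Besides the shell and the picture viewer there is one more tool, called after ">>>" in YAML: its name, and indented under it one key for each argument. arm_command: Moves the arm, as the interface text tells. Its arguments: {"type":"object","properties":{"rows":{"type":"array","items":{"type":"array","items":{"type":"number"}}},"force":{"type":"number"}},"required":["rows"]}

```bash
mkdir -p pics; ls; python3 - <<'E'
from rig import *
import cv2,numpy as np
a=grab_frame("top");b=grab_frame("side")
cv2.imwrite("pics/top0.png",cv2.resize(a[:,:,::-1],(800,600),interpolation=cv2.INTER_CUBIC))
cv2.imwrite("pics/side0.png",cv2.resize(b[:,:,::-1],(800,600),interpolation=cv2.INTER_CUBIC))
for n in("top","side","wrist"):print(camera_model(n))
print(sense(),tcp_to_grasp)
E
```

```text
pics
{'intrinsics': array([[434.15157246,   0.        , 254.72927093],
       [  0.        , 434.15157246, 196.11422589],
       [  0.        ,   0.        ,   1.        ]]), 'rvec': array([ 2.10923953, -2.1450473 ,  0.16720084]), 'tvec': array([  28.59503001,  549.21577394, 1018.40542108])}
{'intrinsics': array([[436.74915903,   0.        , 253.99630515],
       [  0.        , 436.74915903, 196.13246699],
       [  0.        ,   0.        ,   1.        ]]), 'rvec': array([ 0.75027453, -2.41276749,  1.33546902]), 'tvec': array([448.2892008 , 284.53393899, 781.98955527])}
{'intrinsics': array([[314.60809423,   0.        , 257.02494609],
       [  0.        , 314.60809423, 190.92185088],
       [  0.        ,   0.        ,   1.        ]]), 'hand_eye': array([[-5.60356502e-04, -9.57186756e-01, -2.89470551e-01,
         7.38457356e+01],
       [ 9.99999476e-01, -2.88370135e-04, -9.82248914e-04,
        -6.64878496e-01],
       [ 8.56720989e-04, -2.89470950e-01,  9.57186416e-01,
        -1.42037680e+02],
       [ 0.00000000e+00,  0.00000000e+00,  0.00000000e+00,
         1.00000000e+00]])}
{'time': 0.1, 'qpos': array([-1.33931565e+00,  2.63486750e-01, -4.88657032e-02,  1.25938423e+00,
       -4.94093965e-06,  1.41553595e+00]), 'joint_vel': array([-0.00069576, -0.00028326,  0.00055065, -0.00059187, -0.00079916,
        0.00148483]), 'tau': array([ 4.03689002e-03, -6.38575602e+01,  3.85064685e+01,  9.88018408e-03,
       -1.42604931e-04, -7.20576196e-06]), 'position': array([ 197.97351958, -485.98656745,  230.86998532]), 'orientation': array([ 9.81361996e-01,  1.92167668e-01, -2.03828128e-05, -4.69740331e-04]), 'force': array([ 0.38278688, -0.58969193,  0.15196362]), 'ft_torque': array([-0.03819315,  0.0128346 ,  0.0458577 ]), 'gripper_force': 0.0, 'opening': 0.9997716609823227} 18.700000000000003
```

View pics/top0.png

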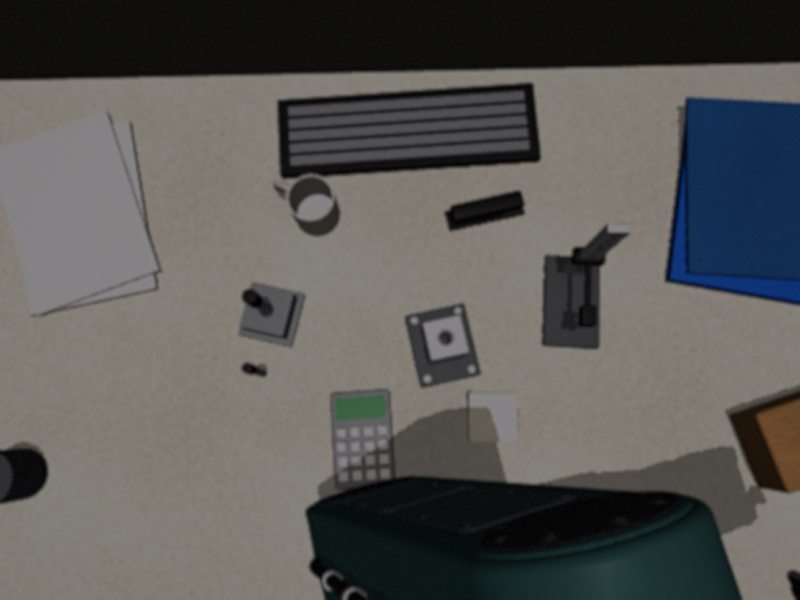

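View pics/side0.png

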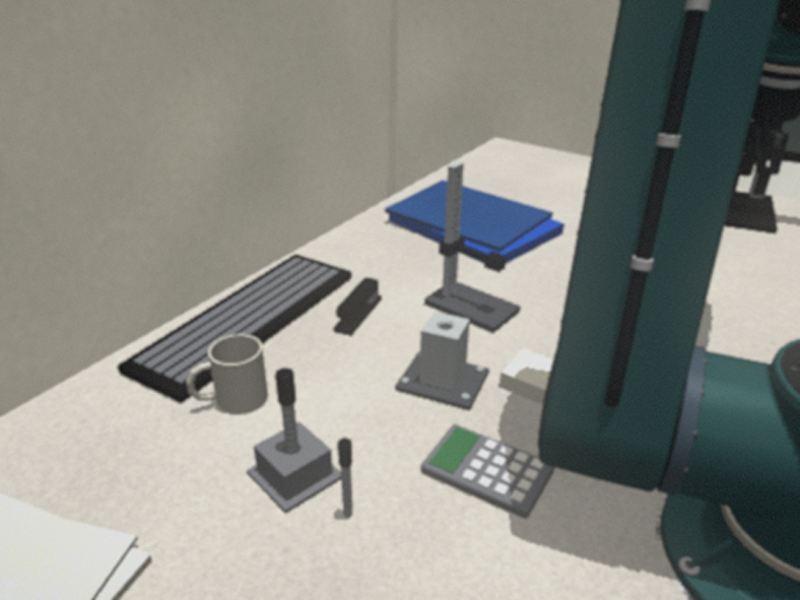

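The top view shows the rod top in its stand at (252,297), with the small look-alike rod at (250,369). The bore mouth is at (446,338), the scale at (570,300) and the cursor block at (588,316). In the side view the rod top is at (286,372), the mouth at (446,323) and the block at (495,259).

```bash
cat > h.py <<'E'
import numpy as np,cv2
from rig import *
from scipy.spatial.transform import Rotation as R
def cam(n,s=None):
    m=camera_model(n);K=m["intrinsics"]
    if n!="wrist":
        r=cv2.Rodrigues(m["rvec"])[0];return K,r,np.array(m["tvec"])
    T=np.eye(4);T[:3,:3]=R.from_quat(s["orientation"]).as_matrix();T[:3,3]=s["position"]
    W=np.linalg.inv(T@m["hand_eye"]);return K,W[:3,:3],W[:3,3]
def sc(p,f=1.5625):return (np.array(p,float)+.5)/f-.5
def plane(c,px,z):
    K,r,t=c;o=-r.T@t;d=r.T@np.linalg.solve(K,[*px,1]);return o+d*(z-o[2])/d[2]
def proj(c,X):
    K,r,t=c;p=K@(r@np.array(X,float)+t);return p[:2]/p[2]
def tri(obs):
    A=[];b=[]
    for (K,r,t),px in obs:
        o=-r.T@t;d=r.T@np.linalg.solve(K,[*px,1]);d/=np.linalg.norm(d)
        P=np.eye(3)-np.outer(d,d);A.append(P);b.append(P@o)
    x=np.linalg.lstsq(np.vstack(A),np.hstack(b),rcond=None)[0]
    return x,[proj(c,x)-px for c,px in obs]
E
python3 - <<'E'
from h import *
np.set_printoptions(precision=1,suppress=True)
T=cam("top");S=cam("side")
for n,a,b in(("rod",(252,297),(286,372)),("mouth",(446,338),(446,323)),("block",(588,314),(495,257))):
    print(n,*tri([(T,sc(a)),(S,sc(b))]))
print("rodz168",plane(T,sc((252,297)),168),plane(S,sc((286,372)),168))
print("mouth105",plane(T,sc((446,338)),105),plane(S,sc((446,323)),105))
for z in (120,130,140):print("block",z,plane(T,sc((588,314)),z),plane(S,sc((495,257)),z))
# scale base corners z=14, block etc
for p in((545,255),(600,258),(598,347),(543,346)):print("base",plane(T,sc(p),14))
for p in((440,318),(465,325),(463,358),(430,350)):print("col",plane(T,sc(p),105))
for p in((406,316),(463,305),(480,373),(422,386)):print("foot",plane(T,sc(p),10))
for p in((254,283),(305,293),(292,346),(240,335)):print("stand",plane(T,sc(p),3))
s=sense();print(R.from_quat(s["orientation"]).as_matrix())
for n,p in(("mug",(310,190)),("stapler",(485,210))):print(n,plane(T,sc(p),50))
E
```

```text
rod [547.8 223.5 164.4] [array([-0.2, -0.4]), array([0.5, 0.1])]
mouth [491.9 -50.6 105.5] [array([-0. , -0.1]), array([0.1, 0. ])]
block [ 521.7 -258.5  114.7] [array([0.1, 0.2]), array([-0.2, -0. ])]
rodz168 [546.3 222.1 168. ] [545.4 227.1 168. ]
mouth105 [491.7 -50.7 105. ] [492.5 -51.1 105. ]
block 120 [ 521.4 -256.8  120. ] [ 516.9 -249.5  120. ]
block 130 [ 519.8 -254.1  130. ] [ 508.8 -232.2  130. ]
block 140 [ 518.3 -251.4  140. ] [ 500.7 -214.9  140. ]
base [ 636.7 -221.6   14. ]
base [ 630.  -310.8   14. ]
base [ 484.2 -298.1   14. ]
base [ 487.3 -210.6   14. ]
col [521.6 -42.7 105. ]
col [510.5 -79.2 105. ]
col [461.9 -74.7 105. ]
col [474.4 -26.8 105. ]
foot [540.4   7.5  10. ]
foot [556.8 -85.3  10. ]
foot [ 446.3 -108.9   10. ]
foot [427.1 -16.   10. ]
stand [601.1 257.4   3. ]
stand [582.8 172.9   3. ]
stand [495.5 193.4   3. ]
stand [515.  278.5   3. ]
[[ 0.9  0.4 -0. ]
 [ 0.4 -0.9  0. ]
 [ 0.  -0.  -1. ]]
mug [743. 159.  50.]
stapler [ 703.7 -122.    50. ]
```

>>> arm_command:
  rows:
    - [85,17.4,-11.7,0,-19.2]
    - [85,17.4,-11.7,0,-19.2]
    - [85,17.4,-11.7,0,-19.2]
    - [85,17.4,-11.7,0,-19.2]
    - [85,17.4,-11.7,0,-19.2]
    - [85,17.4,-11.7,0,-19.2]
    - [85,17.4,-11.7,0,-19.2]
    - [85,17.4,-11.7,0,-19.2]
    - [85,17.4,-11.7,0,-19.2]
    - [85,17.4,-11.7,0,-19.2]
    - [85,17.4,-11.7,0,-19.2]
    - [85,17.4,-11.7,0,-19.2]

```text
time: 1.3
position: [491.7, -48.6, 230.8]
orientation: [0.455, 0.89, 0.0, -0.0]
force: [-1.1, -0.7, -0.6]
opening: 0.998
gripper_force: 0.0
```

```bash
cat >> h.py <<'E'
def yaw(s):m=R.from_quat(s["orientation"]).as_matrix();return np.degrees(np.arctan2(m[1,0],m[0,0]))
def mv(s,p,yw=None):
    m=R.from_quat(s["orientation"]).as_matrix();d=m.T@(np.array(p)-s["position"])/25
    dr=0 if yw is None else -((yw-yaw(s)+180)%360-180)/8
    return np.round([*d,dr],2)
def st(s):print("t",round(s["time"],2),"pos",np.round(s["position"],1),"yaw",round(yaw(s),2),"F",np.round(s["force"],1),"op",round(s["opening"]*85.4,1),"gf",round(s["gripper_force"],1),"zax",np.round(R.from_quat(s["orientation"]).as_matrix()[:,2],4),"q",np.round(s["qpos"],2))
E
python3 -c "
from h import *
s=sense();st(s);print(mv(s,[492,-51,231],176))"
```

```text
t 1.3 pos [491.7 -48.6 230.8] yaw 125.86 F [-1.1 -0.7 -0.6] op 85.2 gf 0.0 zax [-5.e-04  7.e-04 -1.e+00] q [-0.26  0.21 -0.12  1.24  0.    0.68]
[-0.09 -0.05 -0.01 -6.27]
```

>>> arm_command:
  rows:
    - [60,0,0,0,-6.3]
    - [60,0,0,0,-6.3]
    - [60,0,0,0,-6.3]
    - [60,0,0,0,-6.3]
    - [60,0,0,0,-6.3]
    - [60,0,0,0,-6.3]
    - [60,0,0,0,-6.3]
    - [60,0,0,0,-6.3]
    - [60,0,0,0,-6.3]

```text
time: 2.2
position: [490.5, -51.2, 231.2]
orientation: [0.039, 0.999, 0.0, -0.0]
force: [-0.5, -0.5, -1.3]
opening: 0.7
gripper_force: 0.0
```

```bash
cat >> h.py <<'E'
def snap(name,f,crop=None):
    s=sense();a=grab_frame(name)[:,:,::-1]
    if crop:a=a[crop[1]:crop[3],crop[0]:crop[2]]
    cv2.imwrite("pics/"+f,cv2.resize(a,None,fx=1.5625,fy=1.5625,interpolation=cv2.INTER_CUBIC) if not crop else cv2.resize(a,None,fx=4,fy=4,interpolation=cv2.INTER_CUBIC))
    import pickle;pickle.dump({k:s[k] for k in("position","orientation")},open("pics/"+f+".pkl","wb"));return s
E
python3 -c "
from h import *
s=snap('wrist','w1.png');st(s);print(mv(s,[547,224,231],176),proj(cam('wrist',s),[492,-51,105])*1.5625)"
```

```text
t 2.2 pos [490.5 -51.2 231.2] yaw 175.52 F [-0.5 -0.5 -1.3] op 59.8 gf 0.0 zax [-2.e-04  1.e-04 -1.e+00] q [-0.27  0.21 -0.12  1.24 -0.   -0.19]
[-1.390e+00  1.115e+01  1.000e-02 -6.000e-02] [400.79957584 289.07650596]
```

View pics/w1.png

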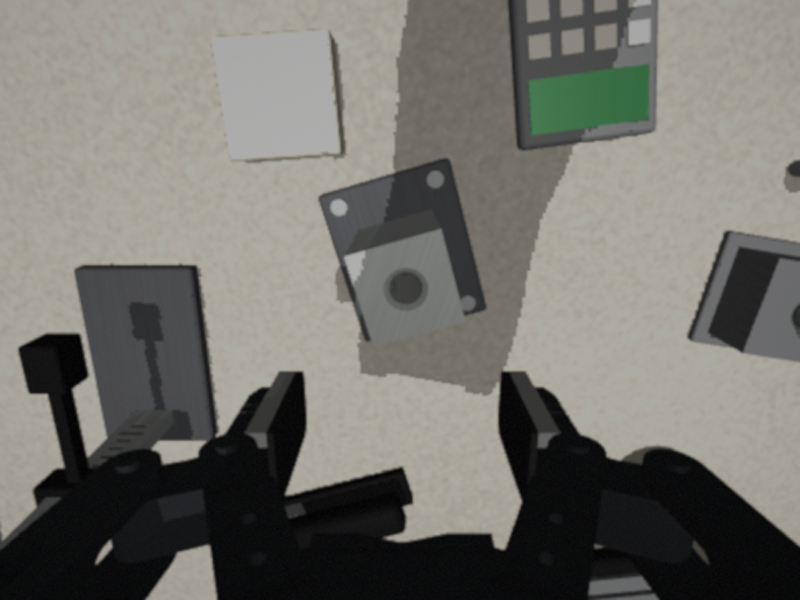

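The wrist view puts the mouth at (406,289), about 5 px right of the prediction. The cursor block's top face has its corners at roughly (20,346), (36,336), (83,335).

>>> arm_command:
  rows:
    - [60,-1.4,11.15,-0.8,0]
    - [60,-1.4,11.15,-0.8,0]
    - [60,-1.4,11.15,-0.8,0]
    - [60,-1.4,11.15,-0.8,0]
    - [60,-1.4,11.15,-0.8,0]
    - [60,-1.4,11.15,-0.8,0]
    - [60,-1.4,11.15,-0.8,0]
    - [60,-1.4,11.15,-0.8,0]
    - [60,-1.4,11.15,-0.8,0]

```text
time: 3.15
position: [546.2, 223.3, 251.2]
orientation: [0.038, 0.999, -0.0, -0.0]
force: [-0.6, -0.2, 1.1]
opening: 0.703
gripper_force: 0.0
```

```bash
python3 -c "
from h import *
import pickle
s1=pickle.load(open('pics/w1.png.pkl','rb'))
print('mouth',plane(cam('wrist',s1),sc((406,289)),105))
s=snap('wrist','w2.png');st(s);print(proj(cam('wrist',s),[547,224,168])*1.5625)"
```

```text
mouth [492.01093188 -48.20514819 105.        ]
t 3.15 pos [546.2 223.3 251.2] yaw 175.62 F [-0.6 -0.2  1.1] op 60.0 gf 0.0 zax [-2.e-04 -2.e-04 -1.e+00] q [ 0.25  0.37  0.17  1.37 -0.    0.33]
[401.5306548  311.48956499]
```

View pics/w2.png

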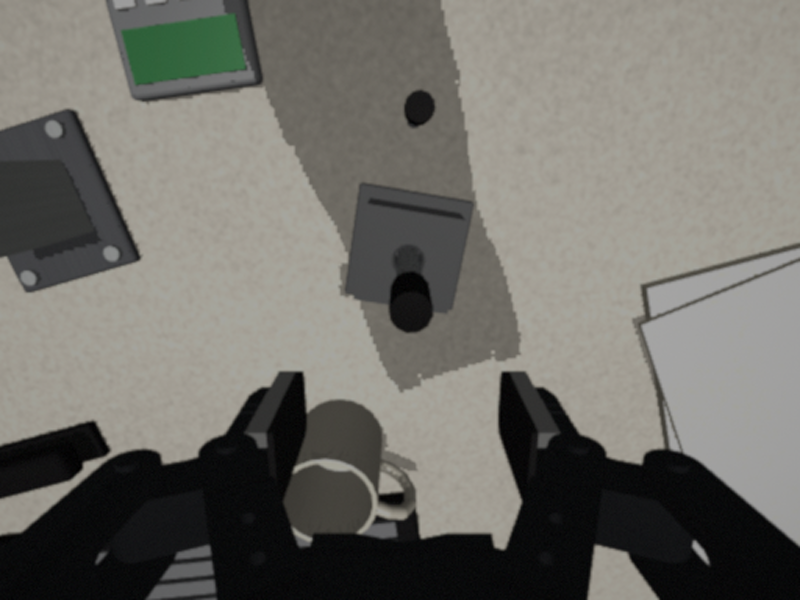

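The rod top is at (411,311) and the shaft enters the stand hole at about (408,257). The gripper's midline is at x≈401, so I need to shift about 4 mm in +y.

```bash
python3 -c "
from h import *
import pickle
s=sense();s1=pickle.load(open('pics/w2.png.pkl','rb'));c=cam('wrist',s1)
p=plane(c,sc((411,311)),168);print(p,plane(c,sc((408.5,257)),50))
print([plane(c,sc(q),50) for q in((361,183),(473,203),(452,312),(345,295))])
print(mv(s,[p[0],p[1],131]))"
```

```text
[546.95110698 228.44711563 168.        ] [545.26048539 228.90446969  50.        ]
[array([491.5912866 , 200.40072758,  50.        ]), array([510.90272836, 275.97837424,  50.        ]), array([588.78133038, 257.7794665 ,  50.        ]), array([569.77755282, 180.78657182,  50.        ])]
[-0.01  0.22  4.81  0.  ]
```

>>> arm_command:
  rows:
    - [60,-0.02,0.21,1.0,0]
    - [60,-0.02,0.21,2.0,0]
    - [60,-0.02,0.21,3.0,0]
    - [60,-0.02,0.21,4.0,0]
    - [60,-0.02,0.21,4.8,0]
    - [60,-0.02,0.21,4.8,0]
    - [40,-0.02,0.21,4.8,0]
    - [30,-0.02,0.21,4.8,0]

```text
time: 4.0
position: [548.0, 229.0, 132.7]
orientation: [0.038, 0.999, 0.0, 0.001]
force: [-0.4, 0.4, -0.4]
opening: 0.37
gripper_force: 0.0
```

>>> arm_command:
  rows:
    - [10,0,0,0,0]
    - [10,0,0,0,0]
    - [10,0,0,0,0]
    - [10,0,0,0,0]
    - [10,0,0,0,0]
    - [10,0,0,0,0]
  force: 60

```text
time: 4.6
position: [548.0, 229.1, 132.7]
orientation: [0.038, 0.999, -0.0, 0.001]
force: [-0.9, -2.4, 6.6]
opening: 0.243
gripper_force: 58.4
```

```bash
python3 -c "
from h import *
s=sense();st(s)"
```

```text
t 4.6 pos [548.  229.1 132.7] yaw 175.68 F [-0.9 -2.4  6.6] op 20.7 gf 58.4 zax [ 2.3e-03 -3.0e-04 -1.0e+00] q [ 0.26  0.42 -0.08  1.07 -0.    0.33]
```

>>> arm_command:
  rows:
    - [10,0,0,-0.6,0]
    - [10,0,0,-1.5,0]
    - [10,0,0,-3,0]
    - [10,0,0,-4.5,0]
    - [10,0,0,-5.2,0]
    - [10,0,0,-5.2,0]

```text
time: 5.2
position: [548.2, 229.6, 264.1]
orientation: [0.038, 0.999, 0.001, 0.002]
force: [0.9, -0.4, -4.0]
opening: 0.239
gripper_force: 59.3
```

```bash
python3 -c "
from h import *
s=sense();st(s);print(mv(s,[493,-48,262]))"
```

```text
t 5.2 pos [548.2 229.6 264.1] yaw 175.7 F [ 0.9 -0.4 -4. ] op 20.4 gf 59.3 zax [ 0.0045  0.0012 -1.    ] q [0.26 0.38 0.21 1.4  0.   0.33]
[  1.37 -11.24   0.06   0.  ]
```

>>> arm_command:
  rows:
    - [10,0.14,-1.1,0,0]
    - [10,0.37,-3.0,0,0]
    - [10,0.6,-4.9,0,0]
    - [10,0.83,-6.8,0,0]
    - [10,1.06,-8.7,0,0]
    - [10,1.25,-10.3,0,0]
    - [10,1.34,-11.0,0,0]
    - [10,1.37,-11.24,0,0]
    - [10,1.37,-11.24,0,0]
    - [10,1.37,-11.24,0,0]
    - [10,1.37,-11.24,0,0]

```text
time: 6.3
position: [492.1, -47.3, 261.0]
orientation: [0.037, 0.999, 0.0, -0.0]
force: [-0.2, -1.2, -2.5]
opening: 0.24
gripper_force: 59.7
```

```bash
python3 -c "
from h import *
s=snap('wrist','w3.png',(190,120,330,265));st(s)
c=cam('wrist',s);s2=snap('side','s3.png',(220,110,360,260));snap('top','t3.png',(220,150,360,290))
print(proj(c,[492,-48.2,105]),proj(cam('side'),[492,-49,105]),proj(cam('side'),s['position']))"
python3 -c "
import cv2,numpy as np
a=[cv2.resize(cv2.imread('pics/'+n),(400,400)) for n in('w3.png','s3.png')]
cv2.imwrite('pics/m3.png',np.hstack(a))"
```

```text
t 6.3 pos [492.1 -47.3 261. ] yaw 175.77 F [-0.2 -1.2 -2.5] op 20.5 gf 59.7 zax [-3.e-04  2.e-04 -1.e+00] q [-0.26  0.2  -0.05  1.32  0.   -0.19]
[255.27882274 175.22913474] [284.96170022 207.03428391] [287.6306472  145.01690269]
```

View pics/m3.png

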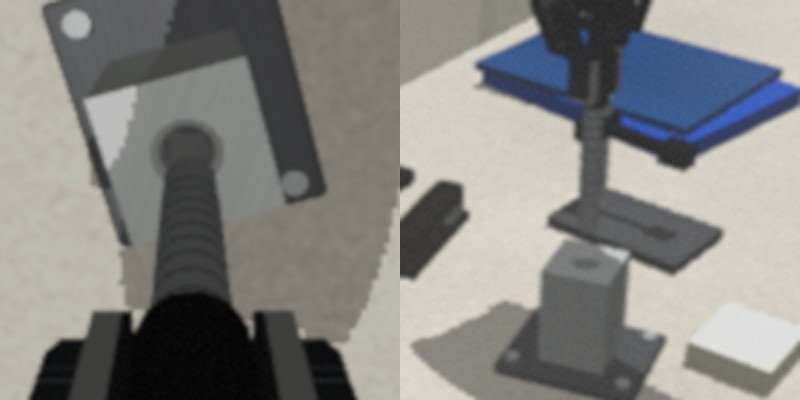

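The mouth is at (187,151) and the rod tip at (189,165) in the wrist crop. In the side crop they are at (185,264) and (192,217).

```bash
python3 -c "
from h import *
import pickle
s=pickle.load(open('pics/w3.png.pkl','rb'));c=cam('wrist',s);S=cam('side')
w=lambda x,y:(190+(x+.5)*.35-.5,120+(y+.5)*145/400-.5)
d=lambda x,y:(220+(x+.5)*.35-.5,110+(y+.5)*150/400-.5)
zt=s['position'][2]-124.7
for n,a,b,z in(('tip',(189,165),(192,217),zt),('mouth',(187,151),(185,264),105)):
  print(n,plane(c,w(*a),z),plane(S,d(*b),z),tri([(c,w(*a)),(S,d(*b))])[0])
print('grip', plane(c,w(191,300),zt+115))
"
```

```text
tip [488.17903303 -47.28106154 136.33839674] [499.04089105 -66.62679364 136.33839674] [486.01690079 -46.42394426 150.47104675]
mouth [491.17906571 -48.28782838 105.        ] [489.50743109 -42.49044723 105.        ] [492.5038718  -48.30301341 100.56588253]
grip [484.65452518 -46.29461923 251.33839674]
```

```bash
python3 -c "
from h import *
import pickle
s=pickle.load(open('pics/w3.png.pkl','rb'));c=cam('wrist',s);S=cam('side')
a=cv2.resize(cv2.imread('pics/w3.png'),(560,580))[160:460,60:460];b=cv2.imread('pics/s3.png')
for z in (136,150,225,296):
  for im,cc,o,off in((a,c,(190,120),(60,160)),(b,S,(220,110),(0,0))):
    p=(proj(cc,[491.5,-47.3,z])-o)*4-off
    cv2.circle(im,tuple(int(v) for v in p),3,(0,0,255),-1)
    print(z,p)
a=cv2.resize(a,None,fx=1,fy=1)
H=np.zeros((600,800,3),np.uint8);H[:300,:400]=a;H[:600,400:]=b[:600,150:550] if b.shape[1]>=550 else 0
cv2.imwrite('pics/m4.png',H)"
```

```text
136 [204.35713766  92.17297189]
136 [261.36976488 343.60417297]
150 [204.20600699 109.78497824]
150 [262.43833884 322.23892135]
225 [203.03601157 246.13034454]
225 [268.45441979 201.95236295]
296 [200.67441509 521.3388872 ]
296 [274.64567026  78.1634351 ]
```

View pics/m4.png

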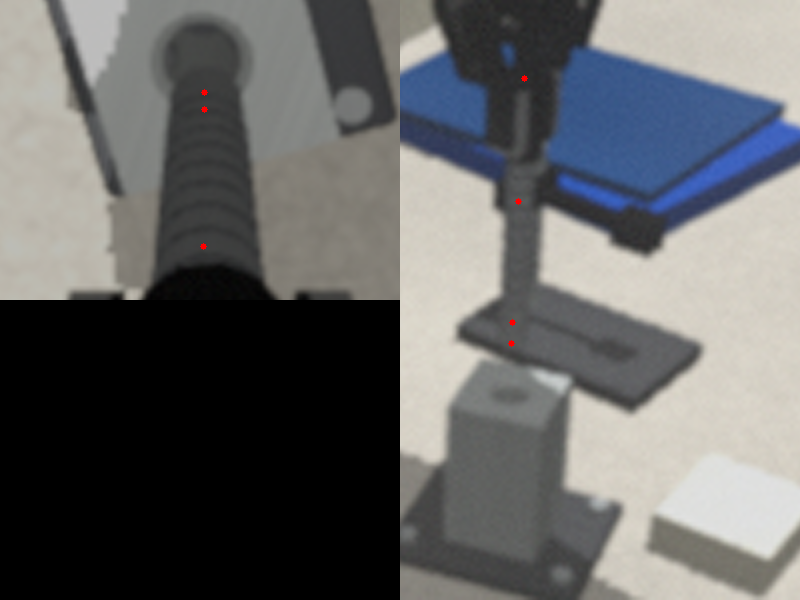

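>>> arm_command:
  rows:
    - [10,-0.02,-0.035,0.3,0]
    - [10,-0.02,-0.035,0.7,0]
    - [10,-0.02,-0.035,1.1,0]
    - [10,-0.02,-0.035,1.3,0]
    - [10,-0.02,-0.035,1.5,0]
    - [10,-0.02,-0.035,1.5,0]
    - [10,-0.02,-0.035,1.5,0]

```text
time: 7.15
position: [492.5, -49.3, 223.9]
orientation: [0.038, 0.999, -0.0, 0.0]
force: [0.2, -0.0, -2.6]
opening: 0.24
gripper_force: 59.6
```

```bash
python3 -c "
from h import *
s=sense();st(s);print(s['ft_torque'])"
```

```text
t 7.15 pos [492.5 -49.3 223.9] yaw 175.69 F [ 0.2 -0.  -2.6] op 20.5 gf 59.6 zax [ 2.e-04 -1.e-04 -1.e+00] q [-0.26  0.21 -0.14  1.22 -0.   -0.19]
[-0.00340998 -0.03624797  0.0270793 ]
```

>>> arm_command:
  rows:
    - [10,0,0,0.15,0]
    - [10,0,0,0.3,0]
    - [10,0,0,0.45,0]
    - [10,0,0,0.6,0]
    - [10,0,0,0.7,0]
    - [10,0,0,0.8,0]

```text
time: 7.75
position: [492.8, -49.3, 204.2]
orientation: [0.038, 0.999, -0.0, 0.001]
force: [-0.9, -0.4, 7.9]
opening: 0.239
gripper_force: 60.9
```

```bash
python3 -c "
from h import *
s=sense();st(s);print(s['ft_torque'])"
```

```text
t 7.75 pos [492.8 -49.3 204.2] yaw 175.69 F [-0.9 -0.4  7.9] op 20.5 gf 60.9 zax [ 1.2e-03 -2.0e-04 -1.0e+00] q [-0.26  0.22 -0.18  1.17  0.   -0.19]
[-2.92124611e-06  5.37351634e-01  2.59281488e-02]
```

>>> arm_command:
  rows:
    - [10,0,0,0.08,0]
    - [10,0,0,0.16,0]
    - [10,0,0,0.24,0]
    - [10,0,0,0.32,0]
    - [10,0,0,0.38,0]
    - [10,0,0,0.42,0]
    - [10,0,0,0.46,0]
  force: 35

```text
time: 8.45
position: [492.9, -49.3, 192.8]
orientation: [0.038, 0.999, -0.0, 0.001]
force: [-0.8, 1.3, 6.8]
opening: 0.237
gripper_force: 60.9
```

>>> arm_command:
  rows:
    - [10,0,0,0.04,0]
    - [10,0,0,0.08,0]
    - [10,0,0,0.12,0]
    - [10,0,0,0.16,0]

```text
time: 8.85
position: [493.0, -49.2, 188.9]
orientation: [0.038, 0.999, -0.0, 0.001]
force: [-0.5, 1.3, 6.0]
opening: 0.245
gripper_force: 60.6
```

>>> arm_command:
  rows:
    - [8,0,0,0.04,0]
    - [8,0,0,0.08,0]
    - [8,0,0,0.12,0]
  force: 35

```text
time: 9.15
position: [493.1, -49.2, 185.9]
orientation: [0.038, 0.999, 0.0, 0.001]
force: [-0.0, 1.4, 6.2]
opening: 0.242
gripper_force: 60.5
```

>>> arm_command:
  rows:
    - [8,0,0,0.04,0]
    - [8,0,0,0.08,0]
    - [8,0,0,0.12,0]

```text
time: 9.45
position: [493.2, -49.2, 182.9]
orientation: [0.037, 0.999, 0.0, 0.001]
force: [-0.3, 2.4, 5.8]
opening: 0.242
gripper_force: 60.5
```

>>> arm_command:
  rows:
    - [26,0,0,0,0]
    - [26,0,0,0,0]
    - [8,0,0,0,0]
    - [8,0,0,0,0]
    - [8,0,0,0,0]
  force: 25

```text
time: 9.95
position: [492.4, -49.2, 182.1]
orientation: [0.038, 0.999, 0.0, -0.0]
force: [0.2, -0.0, -2.7]
opening: 0.251
gripper_force: 24.6
```

>>> arm_command:
  rows:
    - [8,0,0,0.04,0]
    - [8,0,0,0.08,0]
    - [8,0,0,0.12,0]

```text
time: 10.25
position: [492.9, -49.3, 179.8]
orientation: [0.038, 0.999, -0.0, 0.001]
force: [1.5, 0.3, 6.1]
opening: 0.25
gripper_force: 25.5
```

>>> arm_command:
  rows:
    - [8,0,0,0.04,0]
    - [8,0,0,0.08,0]
    - [8,0,0,0.12,0]

```text
time: 10.55
position: [493.0, -49.4, 176.9]
orientation: [0.038, 0.999, -0.0, 0.001]
force: [-0.1, 0.3, 7.3]
opening: 0.248
gripper_force: 25.7
```

>>> arm_command:
  rows:
    - [8,0,0,0.04,0]

```text
time: 10.65
position: [493.0, -49.4, 175.9]
orientation: [0.038, 0.999, -0.0, 0.001]
force: [-0.6, 0.6, 7.4]
opening: 0.248
gripper_force: 25.7
```

>>> arm_command:
  rows:
    - [8,0,0,0.04,0]
    - [8,0,0,0.08,0]
    - [8,0,0,0.12,0]

```text
time: 10.95
position: [493.0, -49.4, 172.9]
orientation: [0.038, 0.999, -0.0, 0.001]
force: [-1.2, 0.6, 7.3]
opening: 0.253
gripper_force: 25.7
```

>>> arm_command:
  rows:
    - [8,0,0,0.04,0]
    - [8,0,0,0.08,0]
    - [8,0,0,0.12,0]

```text
time: 11.25
position: [492.9, -49.4, 169.9]
orientation: [0.038, 0.999, -0.0, 0.001]
force: [-1.2, -0.0, 7.7]
opening: 0.249
gripper_force: 25.7
```

>>> arm_command:
  rows:
    - [8,0,0,0.04,0]
    - [8,0,0,0.08,0]
    - [8,0,0,0.12,0]

```text
time: 11.55
position: [492.9, -49.4, 166.9]
orientation: [0.038, 0.999, -0.0, 0.001]
force: [-0.7, 0.4, 7.8]
opening: 0.252
gripper_force: 25.7
```

>>> arm_command:
  rows:
    - [8,0,0,0.04,0]
    - [8,0,0,0.08,0]
    - [8,0,0,0.12,0]

```text
time: 11.85
position: [492.9, -49.4, 163.9]
orientation: [0.038, 0.999, -0.0, 0.001]
force: [-2.0, 1.0, 8.6]
opening: 0.252
gripper_force: 25.7
```

>>> arm_command:
  rows:
    - [8,0,0,0.04,0]
    - [8,0,0,0.08,0]
    - [8,0,0,0.12,0]

```text
time: 12.15
position: [492.9, -49.4, 160.9]
orientation: [0.038, 0.999, -0.0, 0.001]
force: [-0.6, 0.2, 8.4]
opening: 0.249
gripper_force: 25.7
```

>>> arm_command:
  rows:
    - [8,0,0,0.04,0]
    - [8,0,0,0.08,0]
    - [8,0,0,0.12,0]

```text
time: 12.45
position: [492.8, -49.4, 157.9]
orientation: [0.038, 0.999, -0.0, 0.001]
force: [-1.6, -0.8, 8.2]
opening: 0.248
gripper_force: 25.7
```

>>> arm_command:
  rows:
    - [8,0,0,0.04,0]
    - [8,0,0,0.08,0]
    - [8,0,0,0.12,0]

```text
time: 12.75
position: [493.2, -49.5, 155.9]
orientation: [0.038, 0.999, -0.0, 0.001]
force: [-8.3, 2.3, 34.5]
opening: 0.245
gripper_force: 28.3
```

>>> arm_command:
  rows:
    - [8,0,0,-0.03,0]
    - [8,0,0,-0.03,0]
    - [8,0,0,-0.03,0]
    - [8,0,0,-0.03,0]
    - [8,0,0,-0.03,0]

```text
time: 13.25
position: [493.0, -49.4, 156.1]
orientation: [0.038, 0.999, -0.0, 0.001]
force: [-3.6, 0.6, 14.2]
opening: 0.248
gripper_force: 26.2
```

>>> arm_command:
  rows:
    - [8,0,0,0.02,0]
    - [8,0,0,0.02,0]
    - [8,0,0,0.02,0]
    - [8,0,0,0.02,0]
    - [8,0,0,0.02,0]

```text
time: 13.75
position: [493.0, -49.4, 156.0]
orientation: [0.038, 0.999, -0.0, 0.001]
force: [-4.1, 1.4, 21.1]
opening: 0.251
gripper_force: 27.2
```

>>> arm_command:
  rows:
    - [45,0,0,0,0]
    - [45,0,0,0,0]
    - [45,0,0,0,0]
    - [45,0,0,0,0]
    - [45,0,0,-1,0]
    - [45,0,0,-2.4,0]
    - [45,0,0,-2.8,0]
    - [0,0,0,-2.8,0]
    - [0,0,0,-2.8,0]
    - [0,0,0,-2.8,0]
    - [0,0,0,-2.8,0]
    - [0,0,0,-2.8,0]

```text
time: 14.95
position: [492.2, -49.2, 223.9]
orientation: [0.038, 0.999, 0.0, -0.0]
force: [-1.1, 0.4, -0.2]
opening: 0.003
gripper_force: 0.0
```

```bash
python3 -c "
from h import *
s=snap('wrist','w5.png');st(s);c=cam('wrist',s);f=1.5625
snap('side','s5.png',(220,110,360,260))
b=cv2.imread('pics/s5.png')
S=cam('side')
for z in(105,147,190):
  p=(proj(S,[492,-48.5,z])-(220,110))*4;print(z,p)
a=cv2.imread('pics/w5.png')[0:600,200:600]
cv2.imwrite('pics/m5.png',np.hstack([a,b[:600,100:500]]))
for z in(185,191,197):print(z,proj(c,[492.5,-49,z])*f-(200,0))"
```

```text
t 14.95 pos [492.2 -49.2 223.9] yaw 175.69 F [-1.1  0.4 -0.2] op 0.2 gf 0.0 zax [-1.e-03  2.e-04 -1.e+00] q [-0.26  0.21 -0.14  1.22 -0.   -0.19]
105 [259.39401149 388.536209  ]
147 [262.54550496 325.64947453]
190 [265.92573413 258.19841508]
185 [200.19563724 345.49381114]
191 [200.16171677 351.40735254]
197 [200.12566622 357.69224362]
```

View pics/m5.png

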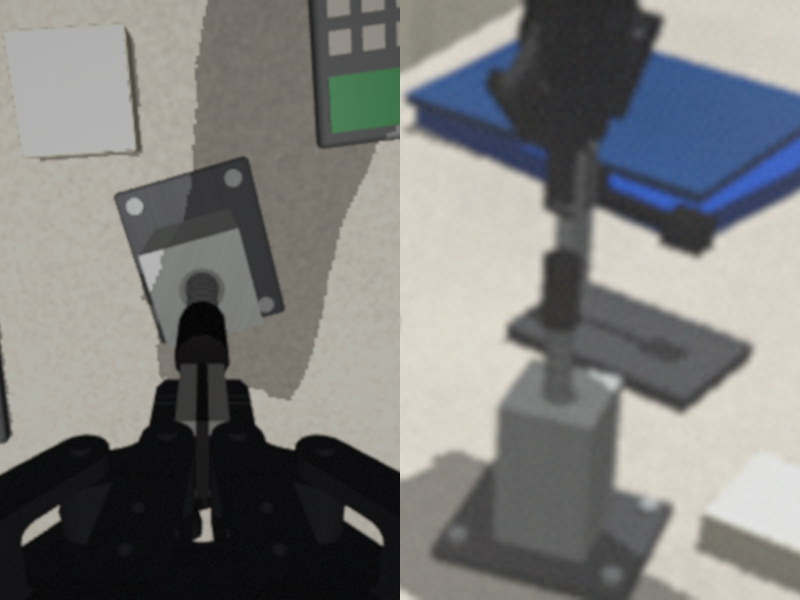

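The rod stands in the bore with its top at about row 253 in the side view (z≈191). I'll touch its top with the shut fingertips to get a height reference.

>>> arm_command:
  rows:
    - [0,0,0,0.6,0]
    - [0,0,0,1.0,0]
    - [0,0,0,1.16,0]
    - [0,0,0,1.2,0]
    - [0,0,0,1.2,0]

```text
time: 15.55
position: [492.5, -49.2, 194.7]
orientation: [0.038, 0.999, -0.0, 0.0]
force: [-0.5, 0.3, 0.7]
opening: 0.0
gripper_force: 0.0
```

>>> arm_command:
  rows:
    - [0,0,0,0.02,0]
    - [0,0,0,0.04,0]
    - [0,0,0,0.06,0]
    - [0,0,0,0.06,0]

```text
time: 15.95
position: [492.5, -49.2, 193.1]
orientation: [0.038, 0.999, -0.0, 0.0]
force: [0.0, -0.3, -0.1]
opening: 0.0
gripper_force: 0.0
```

>>> arm_command:
  rows:
    - [0,0,0,0.02,0]
    - [0,0,0,0.04,0]
    - [0,0,0,0.06,0]
    - [0,0,0,0.06,0]

```text
time: 16.35
position: [492.5, -49.3, 191.6]
orientation: [0.038, 0.999, -0.0, 0.0]
force: [-0.2, 0.0, 3.0]
opening: 0.003
gripper_force: 1.1
```

>>> arm_command:
  rows:
    - [0,0,0,0.02,0]
    - [0,0,0,0.03,0]
    - [0,0,0,0.03,0]

```text
time: 16.65
position: [492.7, -49.4, 191.5]
orientation: [0.038, 0.999, -0.0, 0.001]
force: [-2.5, -0.6, 11.6]
opening: 0.004
gripper_force: 5.7
```

>>> arm_command:
  rows:
    - [0,0,0,-1,0]
    - [0,0,0,-1.6,0]
    - [60,-0.6,-2.6,-1.6,0]
    - [60,-1.2,-5.2,-1.6,0]
    - [60,-1.6,-7.4,-1.6,0]
    - [60,-1.78,-8.25,-1.6,0]
    - [60,-1.78,-8.25,-1.6,0]
    - [60,-1.78,-8.25,-1.6,0]

```text
time: 17.45
position: [521.2, -259.8, 230.0]
orientation: [0.039, 0.999, 0.0, -0.0]
force: [0.1, 0.9, -0.1]
opening: 0.701
gripper_force: 0.0
```

```bash
python3 -c "
from h import *
s=snap('wrist','w6.png');st(s)"
```

```text
t 17.45 pos [ 521.2 -259.8  230. ] yaw 175.56 F [ 0.1  0.9 -0.1] op 59.9 gf 0.0 zax [-7.e-04  5.e-04 -1.e+00] q [-0.6   0.36  0.1   1.31  0.   -0.52]
```

View pics/w6.png

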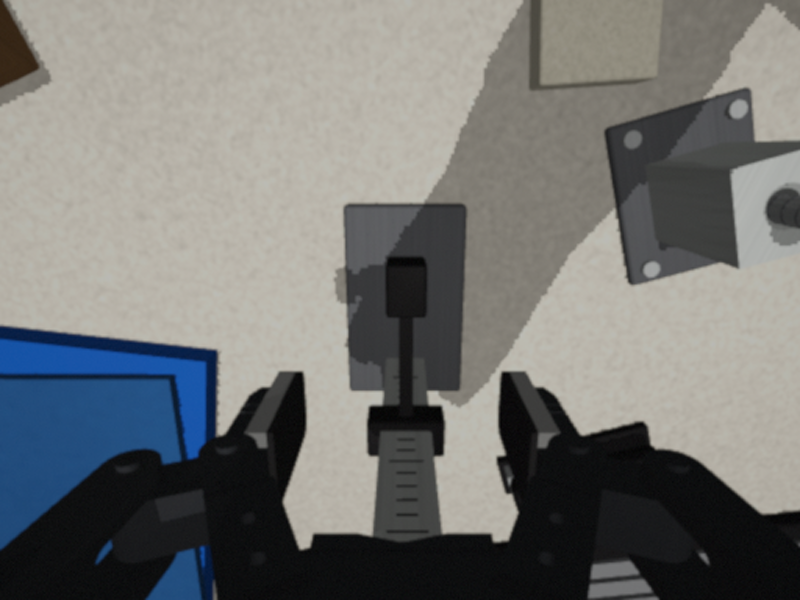

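The block's top face spans (386–427, 265–317), centred at (406,291), and is already aligned with the tool axes.

```bash
python3 -c "
from h import *
import pickle
s=sense();s1=pickle.load(open('pics/w6.png.pkl','rb'));c=cam('wrist',s1);T=cam('top');S=cam('side')
print(tri([(c,sc((406.5,291))),(S,sc((495,257))),(T,sc((588,314)))]))
p=plane(c,sc((406.5,291)),115);print(p,mv(s,[p[0],p[1],130]))
print([plane(c,sc(q),z) for q in((386,265),(427,265),(427,317)) for z in (115,125)])"
```

```text
(array([ 521.06715271, -257.21194559,  115.6481298 ]), [array([-0.89138791,  0.66080334]), array([-0.16870343, -0.09423698]), array([-0.31546575,  0.43492066])])
[ 520.7291553  -256.42225787  115.        ] [0.02 0.07 4.01 0.  ]
[array([ 505.45642679, -266.26801325,  115.        ]), array([ 503.22402629, -265.77046577,  125.        ]), array([ 507.17308865, -244.39678323,  115.        ]), array([ 504.87392658, -244.74981538,  125.        ]), array([ 536.49231434, -246.26034033,  115.        ]), array([ 533.05291755, -246.5408981 ,  125.        ])]
```

>>> arm_command:
  rows:
    - [60,0.02,0.09,1.2,0]
    - [60,0.02,0.09,2.6,0]
    - [60,0.02,0.09,4.0,0]
    - [60,0.02,0.09,5.0,0]
    - [60,0.02,0.09,5.6,0]
    - [60,0.02,0.09,5.68,0]
    - [60,0.02,0.09,5.68,0]
  force: 30

```text
time: 18.2
position: [521.1, -254.8, 89.3]
orientation: [0.037, 0.999, 0.0, 0.0]
force: [-0.5, -0.7, -0.3]
opening: 0.702
gripper_force: 0.0
```

>>> arm_command:
  rows:
    - [35,0,0,0,0]
    - [35,0,0,0,0]
    - [10,0,0,0,0]
    - [10,0,0,0,0]
    - [10,0,0,0,0]
    - [10,0,0,0,0]
  force: 30

```text
time: 18.8
position: [521.2, -257.6, 89.6]
orientation: [0.038, 0.999, -0.002, 0.0]
force: [-3.8, -9.0, 2.4]
opening: 0.251
gripper_force: 36.3
```

>>> arm_command:
  rows:
    - [10,0,-0.05,-0.1,0]
    - [10,0,-0.05,-0.5,0]
    - [10,0,-0.05,-1.0,0]
    - [10,0,-0.05,-1.5,0]
    - [10,0,-0.05,-2.0,0]
    - [10,0,-0.05,-2.5,0]
    - [10,0,-0.05,-2.9,0]
    - [10,0,-0.05,-3.15,0]
    - [10,0,-0.05,-3.24,0]
    - [10,0,-0.05,-3.24,0]
    - [10,0,-0.05,-3.24,0]

```text
time: 19.9
position: [521.2, -257.6, 170.2]
orientation: [0.038, 0.999, -0.0, 0.0]
force: [1.0, -5.1, 2.3]
opening: 0.254
gripper_force: 36.5
```

```bash
python3 -c "
from h import *
s=sense();st(s);snap('side','s7.png',(220,90,400,225));S=cam('side')
for z in(191.6,196,200):
  print(z,(proj(S,[521,-257.5,z])-(220,90))*4)"
```

```text
t 19.9 pos [ 521.2 -257.6  170.2] yaw 175.68 F [ 1.  -5.1  2.3] op 21.7 gf 36.5 zax [ 8.e-04 -9.e-04 -1.e+00] q [-0.6   0.38 -0.04  1.15 -0.   -0.52]
191.6 [395.71695358 190.68060528]
196 [396.29560284 184.30250737]
200 [396.82377693 178.48076639]
```

View pics/s7.png

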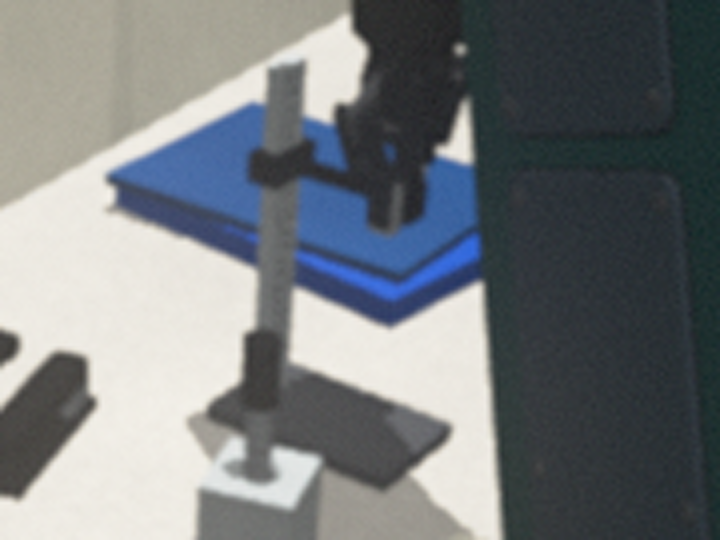

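The cursor went up with the gripper. Now I'll release it, shut the fingers and press the block down to the touch height.

>>> arm_command:
  rows:
    - [45,0,0,0,0]
    - [45,0,0,0,0]
    - [45,0,0,0,0]
    - [45,0,0,0,0]
    - [45,0,0,-0.8,0]
    - [45,0,0,-1.8,0]
    - [45,0,0,-2.2,0]
    - [0,0,0,-2.2,0]
    - [0,0,0,-2.2,0]
    - [0,0,0,-2.2,0]
    - [0,0,0,-2.2,0]
    - [0,0,0,-2.2,0]

```text
time: 21.15
position: [520.8, -257.1, 224.2]
orientation: [0.038, 0.999, 0.0, -0.0]
force: [0.6, -0.6, 0.5]
opening: -0.001
gripper_force: 0.0
```

>>> arm_command:
  rows:
    - [0,0,0,0.4,0]
    - [0,0,0,0.7,0]
    - [0,0,0,0.8,0]
    - [0,0,0,0.8,0]
    - [0,0,0,0.8,0]

```text
time: 21.65
position: [520.9, -257.2, 204.8]
orientation: [0.038, 0.999, -0.0, 0.0]
force: [-0.5, 0.1, 0.1]
opening: 0.002
gripper_force: 0.0
```

Next I go down slowly to find contact (expected near 197).

>>> arm_command:
  rows:
    - [0,0,0,0.1,0]
    - [0,0,0,0.18,0]
    - [0,0,0,0.26,0]
    - [0,0,0,0.26,0]

```text
time: 22.05
position: [521.0, -257.3, 198.2]
orientation: [0.038, 0.999, -0.0, 0.0]
force: [-0.1, -0.4, 0.2]
opening: 0.004
gripper_force: 0.0
```

>>> arm_command:
  rows:
    - [0,0,0,0.04,0]
    - [0,0,0,0.08,0]
    - [0,0,0,0.12,0]
    - [0,0,0,0.12,0]

```text
time: 22.45
position: [520.9, -257.2, 195.2]
orientation: [0.038, 0.999, -0.0, -0.0]
force: [0.6, -0.7, 1.1]
opening: -0.0
gripper_force: 0.4
```

>>> arm_command:
  rows:
    - [0,0,0,0.04,0]
    - [0,0,0,0.08,0]
    - [0,0,0,0.11,0]
    - [0,0,0,0.11,0]
    - [0,0,0,0.11,0]

```text
time: 22.95
position: [520.9, -257.2, 192.4]
orientation: [0.038, 0.999, 0.0, -0.0]
force: [0.4, -0.3, 0.3]
opening: 0.001
gripper_force: 0.3
```

```bash
python3 -c "
from h import *
s=sense();st(s)"
```

```text
t 22.95 pos [ 520.9 -257.2  192.4] yaw 175.69 F [ 0.4 -0.3  0.3] op 0.1 gf 0.3 zax [-2.e-04  1.e-04 -1.e+00] q [-0.6   0.37  0.01  1.21  0.   -0.52]
```

>>> arm_command:
  rows:
    - [0,0,0,0.015,0]
    - [0,0,0,0.032,0]

```text
time: 23.15
position: [520.9, -257.2, 191.8]
orientation: [0.038, 0.999, -0.0, -0.0]
force: [-0.4, -0.8, 3.0]
opening: -0.002
gripper_force: 1.6
```

>>> arm_command:
  rows:
    - [0,0,0,0,0]
    - [0,0,0,0,0]
    - [0,0,0,0,0]

```text
time: 23.45
position: [520.9, -257.2, 191.7]
orientation: [0.038, 0.999, 0.0, -0.0]
force: [-0.6, 0.4, 2.6]
opening: -0.001
gripper_force: 1.2
```

```bash
python3 -c "
from h import *
s=sense();st(s);snap('side','s8.png',(220,90,400,225))"
```

```text
t 23.45 pos [ 520.9 -257.2  191.7] yaw 175.7 F [-0.6  0.4  2.6] op -0.1 gf 1.2 zax [-0.  0. -1.] q [-0.6   0.37  0.01  1.21 -0.   -0.52]
```

>>> arm_command:
  rows:
    - [0,0,0,-0.3,0]
    - [0,0,0,-1.5,0]
    - [0,0,0,-3,0]
    - [0,0,0,-3.6,0]
    - [0,0,0,-3.6,0]
    - [0,0,0,-3.6,0]

```text
time: 24.1
position: [520.9, -257.2, 281.4]
orientation: [0.038, 0.999, 0.0, -0.0]
force: [-0.5, 0.1, 0.1]
opening: 0.002
gripper_force: 0.0
```

```bash
python3 -c "
from h import *
st(sense());snap('side','s9.png',(220,90,400,225))"
```

```text
t 24.1 pos [ 520.9 -257.2  281.4] yaw 175.7 F [-0.5  0.1  0.1] op 0.1 gf 0.0 zax [-1.e-04  2.e-04 -1.e+00] q [-0.6   0.36  0.22  1.44  0.   -0.52]
```

View pics/s9.png

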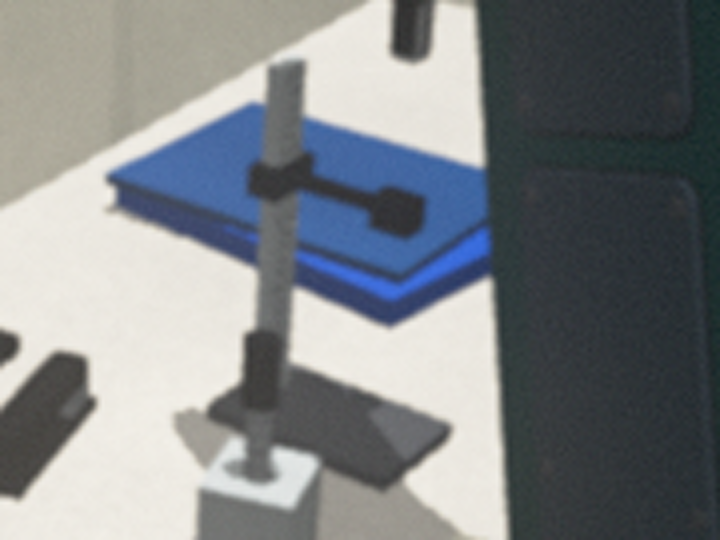

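The rod stands in the bore. The cursor block's top is centred at about (397,193), against a predicted (396,191) for z=191.6, and the gripper is clear.

```bash
python3 -c "
from rig import *
print(hand_in())"
```

```text
the job is handed in; nothing more can be done
None
```

The job is handed in, with no verdict returned: the rod is bottomed in the bore with its top about 191.6 mm above the desk (socket about 73 mm deep), and the cursor block's top is set level with it to within about 0.2 mm by the arm's touch readings.

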